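# Open the screw sample case to a set lid angle and return the fourth screw

### The arm

A 6-joint arm with a two-finger parallel gripper is mounted at the origin on the work surface. World frame = base frame: x ahead of the robot, y to its left, z up, the work surface at z = 0. Lengths are in m, angles in rad, forces in N, time in s.
With the tool pointing down it reaches from about 0.375 to 0.975 m from the base axis. Payload 3.8 kg.
Tool frame: the origin (TCP) lies at the centre of the arm's flange, where the gripper is bolted on; the fingertips stand 173 mm ahead of it and the grasp point (between the pads) lies 155 mm ahead of it (bot.tip_reach is the distance from the TCP to the fingertips, in m); z points along the fingers, y is the line along which they close (so a half turn about z gives the same grasp; the last joint's range is limited). The gripper opens to 85 mm and grips with 20 to 120 N. Pads are 22 mm wide; open, the fingers measure 114 mm over their backs; the gripper's body (76 mm by 85 mm) begins 54 mm behind the grasp point. The pads swing forward as they close: fully open they stand 13 mm farther back than shut.
Start: joints at [-1.165, 0.264, 1.604, -0, 1.274, -0.037], TCP at [0.289, -0.61, 0.405] pointing down, gripper open.
Joint ranges: [-2.63, 2.63], [-0.94, 2.18], [0.31, 2.57], [-1.31, 4.45], [0, 2.66], [-2.55, 2.55]. Speed limits (rad/s): [2.57, 2.57, 3.14, 3.14, 3.14, 3.14].

### API

Orientations are given as a rotation vector (axis times angle).
In Python, from workcell import bot gives the robot as it stands.
- The arm moves only by the tool drive_tool, never from a script. Its arguments are lists of equal length, an entry for each row: "claw": the finger opening in mm, from 0 to 85.4; "slide": the shift along the world's x, y, z each as a share of 0.5 m, from -1 to 1, a list of three; "yaw": the turn about the world's z as a share of 180 degrees, from -1 to 1. A call has 1 to 8 rows; each row is the pose to reach, as a shift and turn from the pose commanded when the call began, turning the shorter way round; what a row does not reach only later rows make up. A row lasts 1/12 s, in which the tool goes at most 41.7 mm and 7.16 degrees, less where a joint would pass 70% of its speed; a pose out of reach is approached as far as the arm can. A call with a number of a shift or a turn outside -1 to 1 is refused whole. A call with a gripper value outside its range is refused whole. The fingers move at their own pace and stop on an object; "newtons" is the grip in N (left out, the last holds). Time passes only in rows, so rows that repeat a pose let the fingers close. It gives the time, the measured TCP pose, the force, the opening and the grip force at its end, in the units of the state.
- bot.read_state(): the state, without advancing time (a new reading comes with each control period).
- bot.read_camera(name): name is "scene" or "side" or "wrist"; returns a dict with "color" (480x640x3 uint8, red, green, blue), "depth" (480x640 float32, m along the optical axis (not along the pixel's ray), 0 where there is no reading), "mtx" (3x3 intrinsics, pixels), "eye" and "rotation" of the camera in the world. Camera axes: x right, y up, looking along -z (the intrinsics and any distortion apply to the point x, -y, -z); pixel columns grow to the right and rows downward; lengths in m; the calibration is good to about 2 mm. The wrist camera is an equidistant fisheye: a pixel r from the principal point sees the ray r / f radians off the axis. A picture is of the moment at which its call begins.
- bot.finish_job(): hands the job in; it is judged then, once.
The state is a dict: "time": time; "q": joint angles; "joint_vel": joint speeds; "joint_torque": joint torques, N m; "tool_pos": TCP position; "tcp_rot": TCP orientation; "wrist_force": force on the tool from outside, world axes, zero at the start; "torque": the same for the moment, N m; "width": opening from 0.0 (shut) to 1.0 (fully open); "grip_force": force on a finger pad.
Only numpy, scipy, OpenCV 4.12 (cv2) and the standard library are available. Lean on these libraries where they do the work, as an engineer would, in place of code of your own. Each camera call takes 0.05 s, during which the arm holds its last target. There are 200 camera calls.

### The job

Swing the stiff-hinged clear lid of the screw sample case up to about 110 degrees from closed (within 10 or so), so that it stays leaning back a little past upright. Then set the cap screw that is left out on the counter down in the case's one empty cell, standing on its head like the other three; do not drop it, and let go. Keep the other three screws standing in their cells and do not push the rest of the things on the counter about.

Things in the scene. Friction and masses are not known exactly. Their poses are not given: they have to be found in the camera images.
- case: aluminium sample case fixed to the counter, 160 (x) x 125 (y) mm, 30 high without lid; origin at the centre of its underside, z up. Handle side -x, lid hinged along the +x top edge. Floor 5 thick; 2 x 2 cells between walls 30 high, each 57 mm square and 25 deep, centres at x = -47.5 or 12.5, y = -30 or 30 mm; behind them (x 41 to 80) a solid ledge 30 high
- lid (a joint): angle of the clear acrylic lid, rad: 0 closed, grows as raised, stop at 2.6; starts 0 to 0.4. Its friction hinge holds it where it is left; moving it takes 3 to 7 N at the bar. A clear box-shaped cover with aluminium edging, 160 x 125 mm, 45 deep, open side down, 0.35 kg; closed it spans 32 to 77 mm above the counter
- hinge (a point): middle of the hinge line: at x = 80, y = 0, z = 32 mm in the case's frame; the hinge line is parallel to the case's y axis
- lid_bar (a point): middle of the lid's handle, moves with the lid: round dark steel bar 12 mm thick, parallel to the hinge line, 98 mm free between its end posts. Closed, it is 205 mm from the hinge line towards the case's -x and 20 mm above it, with 39 mm free between bar and lid wall. It can turn between the finger pads, so the tool may stay pointing down as the lid swings
- loose_screw: black oxide socket cap screw standing on its head on the open counter, beyond the case's handle side (to the robot's left), the only one outside the case: head 30 mm across and 20 mm high at the bottom, shank 20 mm thick up to 60 mm, 0.14 to 0.28 kg; origin at the centre of the head's end face (underside), z up along the screw
- pad: thin cork disc, brown, 38 mm across, lying fixed on the floor of the one empty cell, at that cell's centre (5 mm above the counter); marks no other cell. Which cell it is changes from start to start
- screw1: black oxide cap screw, same size as loose_screw, standing on its head in one of the three filled cells of the case; origin at the centre of the head's end face (underside), z up along the screw
- screw2: black oxide cap screw, same size as loose_screw, standing on its head in one of the three filled cells of the case; origin at the centre of the head's end face (underside), z up along the screw
- screw3: black oxide cap screw, same size as loose_screw, standing on its head in one of the three filled cells of the case; origin at the centre of the head's end face (underside), z up along the screw
- go_gauge: orange plastic go gauge lying down, 98 mm long, 22 mm thick (bystander, leave it alone); origin at the centre of its underside
- ring_gauge: dark steel thread ring gauge lying flat, 56 mm across, 18 mm high (bystander, leave it alone); origin at the centre of its underside
- hex_key: dark steel L-shaped hex key lying flat, 140 mm long, 8 mm thick (bystander, leave it alone); origin at the centre of its underside
- caliper: silver dial caliper, 220 mm long, lying in its open grey case beyond the sample case (bystander, leave it alone); origin at the centre of its underside
- v_block: steel vee block, 70 x 60 x 55 mm (bystander, leave it alone); origin at the centre of its underside
There are look-alikes about, which are no part of the job. Of the things that look like the case, the middle-sized one is meant.

How it is judged:
By the outcome, as a careful person would: the job done as asked, in the order asked, and still so for the second after the job is handed in, with the robot touching nothing.
It also fails if it takes over 54 s, if anything falls off the work surface, if the arm or the gripper's body presses on something with over 40 N, if the wrist force passes 120 N, or if a joint passes its speed limit or range.

## Working session

There is one attempt and no reset: what is moved stays moved. The work goes in short steps, Python scripts to look and compute and a tool call to move; the robot and the scene stay as the last step left them, time stands still between calls to the robot, and variables do not carry over. Pictures are saved under pics/ and viewed, at most 10 in all, crops included, and the job is handed in when it is done.

Besides the shell and the picture viewer there is one more tool, called after "Emit:" as name(argument=value, ...) on one line, values as JSON. drive_tool: Moves the arm, as the interface text tells. Shift numbers are shares of 0.5 m and turn numbers shares of 180 degrees, none past 1 either way. Its arguments: {"type":"object","properties":{"claw":{"type":"array","items":{"type":"number"}},"slide":{"type":"array","items":{"type":"array","items":{"type":"number"}}},"yaw":{"type":"array","items":{"type":"number"}},"newtons":{"type":"number"}},"required":["claw","slide","yaw"]}

```bash
mkdir -p pics; cat > h.py <<'E'
import numpy as np,cv2
from workcell import bot
def pts(c):
    d=c["depth"];K=c["mtx"];v,u=np.mgrid[0:480,0:640]
    p=np.stack([(u-K[0,2])/K[0,0]*d,-(v-K[1,2])/K[1,1]*d,-d],-1)
    return p@np.array(c["rotation"]).T+np.array(c["eye"])
def save(n,im): cv2.imwrite("pics/"+n+".png",im[...,::-1])
E
python3 - <<'E'
from h import *
cs={n:bot.read_camera(n) for n in("scene","side")}
np.save("cams.npy",cs,allow_pickle=True)
for n,c in cs.items():
    save(n,c["color"]);print(n,c["mtx"],c["eye"],c["rotation"],(c["depth"]>0).mean())
print(bot.read_state())
E
```

```text
scene [[618.41670662   0.         319.09933674]
 [  0.         618.41670662 239.97236273]
 [  0.           0.           1.        ]] [1.33380061 0.52444304 1.46909821] [0.32718882 0.69984476 2.18225011] 0.99619140625
side [[509.46342688   0.         313.77457546]
 [  0.         509.46342688 239.97174099]
 [  0.           0.           1.        ]] [0.09477168 0.82607651 0.68845801] [ 0.32723164 -1.35806955 -2.39905422] 0.9960221354166666
{'time': 0.1, 'q': array([-1.16492342e+00,  2.64702993e-01,  1.60525143e+00,  2.23355147e-05,
        1.27369302e+00, -3.68691148e-02]), 'joint_vel': array([-0.00067567, -0.00230379, -0.0020246 , -0.00335123, -0.00147627,
       -0.00123059]), 'joint_torque': array([ 3.93972068e-04, -5.16705143e+01, -3.68591917e+01, -3.32396553e-05,
        6.30870447e-03, -6.95080089e-06]), 'tool_pos': array([ 0.28908147, -0.60962381,  0.40346163]), 'tcp_rot': array([-3.06295720e+00, -6.89336851e-01,  5.58807882e-04]), 'wrist_force': array([-0.5917317 , -0.21962931, -0.01638074]), 'torque': array([-0.05350182, -0.01025364, -0.02832922]), 'grip_force': 0.0, 'width': 0.9993290514878258}
```

View pics/scene.png

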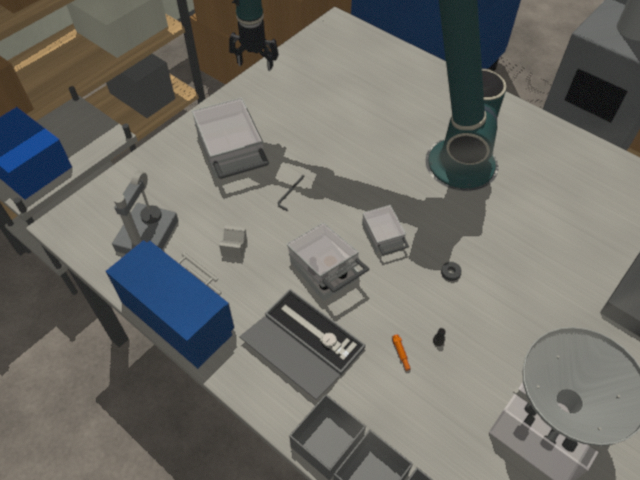

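View pics/side.png

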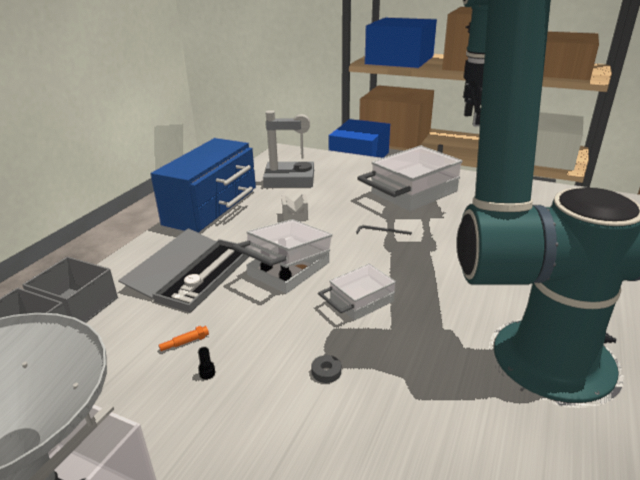

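The scene view shows the middle-sized case at about (325,260) with its bar near (345,278), the loose screw at (440,337), and the small and large look-alike cases at (385,230) and (230,140). The side view has the case at (290,250), its bar from about (225,245) to (265,265), and the loose screw at (205,362).

```bash
cat > h.py <<'E'
import numpy as np,cv2
from scipy.spatial.transform import Rotation as R
from workcell import bot
def rot(c): return R.from_rotvec(c["rotation"]).as_matrix()
def pts(c):
    d=c["depth"];K=c["mtx"];v,u=np.mgrid[0:480,0:640]
    p=np.stack([(u-K[0,2])/K[0,0]*d,-(v-K[1,2])/K[1,1]*d,-d],-1)
    return p@rot(c).T+np.array(c["eye"])
def ray(c,u,v):
    K=c["mtx"];return np.array(c["eye"]),rot(c)@np.array([(u-K[0,2])/K[0,0],-(v-K[1,2])/K[1,1],-1])
def onplane(c,u,v,z):
    e,d=ray(c,u,v);return e+d*(z-e[2])/d[2]
def save(n,im): cv2.imwrite("pics/"+n+".png",im[...,::-1])
E
python3 - <<'E'
from h import *
cs=np.load("cams.npy",allow_pickle=True).item()
a=cs["scene"]["color"][215:315,275:385];b=cs["side"]["color"][210:310,210:340]
a=cv2.resize(a,None,fx=5.4,fy=5.4,interpolation=3);b=cv2.resize(b,None,fx=6,fy=6,interpolation=3)
save("a",a);save("b",b)
P=pts(cs["scene"]);P2=pts(cs["side"])
for n,Q,l in(("scene",P,[(440,337),(400,352),(420,300),(325,245),(330,262),(358,272),(345,278)]),("side",P2,[(205,362),(240,243),(262,262),(290,235),(300,270)])):
    for u,v in l: print(n,u,v,Q[v,u].round(3),cs[n]["color"][v,u])
for n,Q in(("scene",P),("side",P2)):
    c=cs[n]["color"].max(-1)
    m=(c<45)&(Q[...,2]<0.07)&(Q[...,2]>0.008)
    m[:, :]&=(Q[...,1]>-.1)
    k,l,s,ce=cv2.connectedComponentsWithStats(m.astype(np.uint8))
    for i in range(1,k):
        if s[i,4]>40:
            q=Q[l==i]; print(n,s[i],ce[i].round(1),q.min(0).round(3),q.max(0).round(3),np.median(q,0).round(3))
E
```

```text
scene 440 337 [0.586 0.3   0.044] [38 37 34]
scene 400 352 [0.673 0.241 0.016] [170  86  10]
scene 420 300 [0.506 0.19  0.002] [157 153 143]
scene 325 245 [ 0.582 -0.085  0.094] [163 158 153]
scene 330 262 [ 0.627 -0.031  0.114] [163 151 142]
scene 358 272 [0.599 0.041 0.104] [92 93 89]
scene 345 278 [ 0.585 -0.009  0.006] [81 78 74]
side 205 362 [0.569 0.301 0.037] [ 8 11 12]
side 240 243 [0.673 0.006 0.098] [110 108 103]
side 262 262 [ 0.643 -0.032  0.032] [36 37 35]
side 290 235 [ 0.586 -0.071  0.097] [202 195 190]
side 300 270 [ 0.551 -0.048  0.023] [129 122 118]
scene [434 330  10  15  97] [439.  337.4] [0.572 0.285 0.009] [0.592 0.309 0.064] [0.584 0.298 0.029]
scene [526 408   9  16  57] [529.5 414.7] [0.595 0.561 0.009] [0.634 0.586 0.038] [0.608 0.576 0.025]
scene [563 439  13  12  81] [568.5 444.5] [0.606 0.668 0.01 ] [0.622 0.691 0.039] [0.618 0.679 0.029]
side [261 262  11   9  69] [265.3 266.4] [ 0.624 -0.044  0.012] [ 0.65  -0.023  0.032] [ 0.635 -0.031  0.022]
side [279 266  12  14 114] [284.6 273.2] [ 0.565 -0.03   0.014] [ 0.591 -0.009  0.047] [ 0.575 -0.017  0.025]
side [199 348  15  29 311] [205.1 362.8] [0.56  0.284 0.008] [0.586 0.311 0.061] [0.57  0.301 0.029]
```

View pics/a.png

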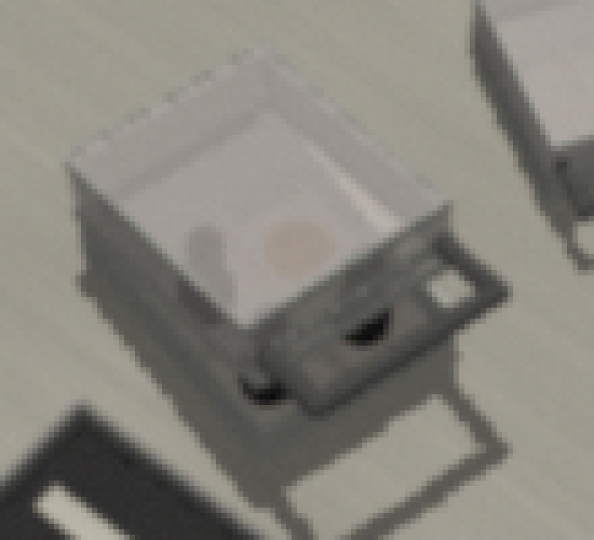

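View pics/b.png

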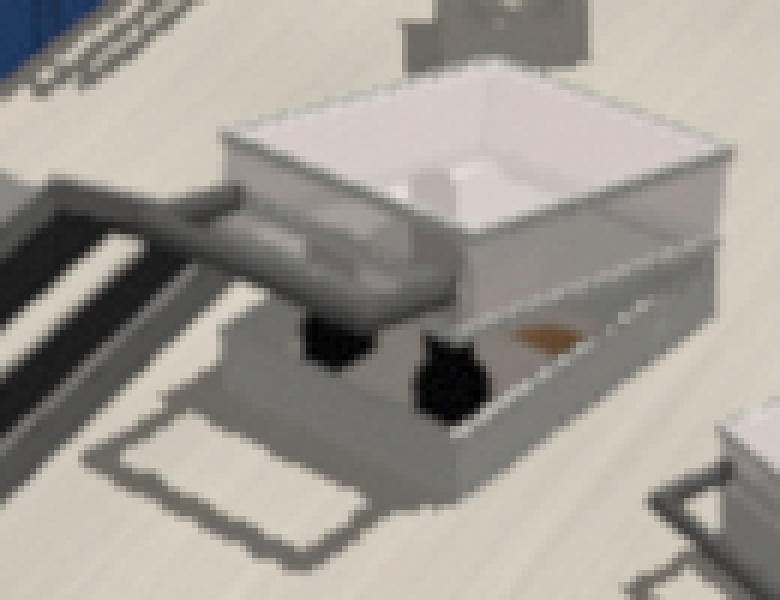

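The crops show the cork through the lid in a hinge-side cell, the one nearer the robot, and screws in the other three cells. The bar corners are at a(505,293) and (315,408), and b(360,305) and (60,190).

```bash
python3 - <<'E'
from h import *
cs=np.load("cams.npy",allow_pickle=True).item();S,D=cs["scene"],cs["side"]
def tri(a,b):
    e1,d1=ray(S,275+a[0]/5.4-.4,215+a[1]/5.4-.4);e2,d2=ray(D,210+b[0]/6-.4,210+b[1]/6-.4)
    t=np.linalg.lstsq(np.c_[d1,-d2],e2-e1,rcond=None)[0]
    p,q=e1+t[0]*d1,e2+t[1]*d2;return (p+q)/2,np.linalg.norm(p-q)
for n,a,b in(("barA",(505,293),(360,305)),("barB",(315,408),(60,190)),("nearH",(450,205),(458,232)),("farH",(250,325),(225,133)),("nearHinge",(262,50),(730,152)),("farHinge",(70,160),(490,62))):
    p,g=tri(a,b);print(n,p.round(4),g.round(4))
for u,v,z in((455,500,0),(455,437,.03),(715,315,0),(225,395,0),(222,328,.03),(717,245,.032),(548,338,.005)):
    print("side",u,v,onplane(D,210+u/6-.4,210+v/6-.4,z).round(4))
for u,v,z in((298,248,.005),): print("pad scene",onplane(S,275+u/5.4-.4,215+v/5.4-.4,z).round(4))
# orange pad centroid in side
h=cv2.cvtColor(D["color"],cv2.COLOR_RGB2HSV);m=((h[...,0]<18)&(h[...,1]>110)).astype(np.uint8);m[:, :285]=0;m[:,320:]=0;m[:255]=0;m[280:]=0
v,u=np.nonzero(m);print(len(u),onplane(D,u.mean(),v.mean(),.005))
# screw: mask in both, min enclosing at depth
for c,z in((S,.03),(D,.03)):
    P=pts(c);m=(c["color"].max(-1)<60)&(P[...,2]>.006)&(np.hypot(P[...,0]-.578,P[...,1]-.3)<.03)
    v,u=np.nonzero(m);print("screw",onplane(c,(u.min()+u.max())/2,(v.min()+v.max())/2,z))
    t=m&(P[...,2]>.057);print("top",P[t].mean(0) if t.any() else None)
E
```

```text
barA [0.5718 0.0531 0.1035] 0.0042
barB [0.6968 0.0384 0.1209] 0.0145
nearH [0.5551 0.0061 0.1126] 0.0002
farH [ 0.6716 -0.0247  0.1118] 0.0002
nearHinge [ 0.5157 -0.1473  0.0713] 0.0031
farHinge [ 0.6363 -0.1742  0.0749] 0.0003
side 455 500 [0.557  0.0172 0.    ]
side 455 437 [0.5549 0.0179 0.03  ]
side 715 315 [ 0.5174 -0.1374  0.    ]
side 225 395 [ 0.6735 -0.0085  0.    ]
side 222 328 [ 0.6735 -0.0115  0.03  ]
side 717 245 [ 0.5176 -0.1406  0.032 ]
side 548 338 [ 0.5697 -0.0886  0.005 ]
pad scene [ 0.5664 -0.0795  0.005 ]
20 [ 0.56851051 -0.08855534  0.005     ]
screw [0.58082688 0.29612394 0.03      ]
top [0.57924614 0.29669513 0.06090976]
screw [0.57111657 0.29588437 0.03      ]
top [0.57380822 0.29690906 0.05917137]
```

Emit:
drive_tool(claw=[60,60,60,60,60,60,60,60], slide=[[0.5,0.96,0],[0.5,0.96,0],[0.5,0.96,0],[0.5,0.96,0],[0.5,0.96,0],[0.5,0.96,0],[0.5,0.96,0],[0.5,0.96,0]], yaw=[-0.216,-0.216,-0.216,-0.216,-0.216,-0.216,-0.216,-0.216])

```text
time: 0.77
tool_pos: [0.4425, -0.3142, 0.4042]
tcp_rot: [-3.119, 0.37, 0.001]
wrist_force: [-0.2, 0.2, -0.3]
width: 0.703
grip_force: 0.0
```

Emit:
drive_tool(claw=[60,60,60,60,60,60,60,60], slide=[[0.36,0.7,-0.03],[0.36,0.7,-0.03],[0.36,0.7,-0.03],[0.36,0.7,-0.03],[0.36,0.7,-0.03],[0.36,0.7,-0.03],[0.36,0.7,-0.03],[0.36,0.7,-0.03]], yaw=[0,0,0,0,0,0,0,0])

```text
time: 1.43
tool_pos: [0.5949, -0.0179, 0.3915]
tcp_rot: [3.12, -0.369, -0.001]
wrist_force: [1.1, -0.9, 0.9]
width: 0.704
grip_force: 0.0
```

Emit:
drive_tool(claw=[60,60,60,60], slide=[[0.06,0.11,0],[0.06,0.11,0],[0.06,0.11,0],[0.06,0.11,0]], yaw=[0,0,0,0])

```text
time: 1.77
tool_pos: [0.6247, 0.0363, 0.3911]
tcp_rot: [3.12, -0.365, -0.003]
wrist_force: [-1.1, -0.3, -0.2]
width: 0.701
grip_force: 0.0
```

```bash
python3 - <<'E'
from h import *
w=bot.read_camera("wrist");np.save("w1.npy",w,allow_pickle=True);save("w1",w["color"])
print(w["mtx"],w["eye"],w["rotation"],bot.read_state()["tool_pos"])
E
```

```text
[[371.64829954   0.         319.38981566]
 [  0.         371.64829954 242.44503102]
 [  0.           0.           1.        ]] [0.69975263 0.01909821 0.35863843] [-0.21775182  0.27253338 -1.78843788] [0.62432663 0.03526418 0.3911613 ]
```

View pics/w1.png

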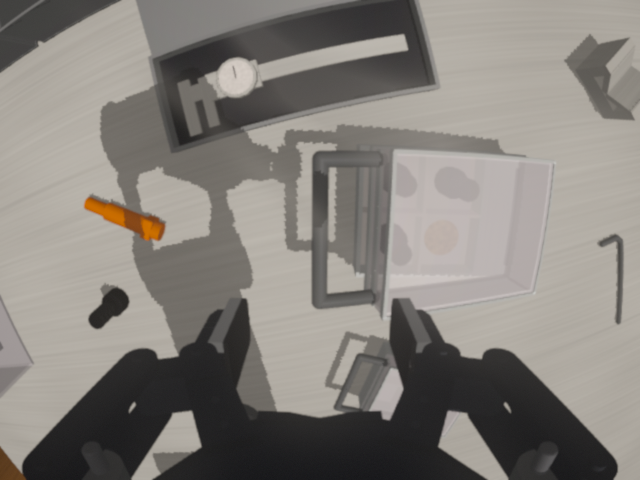

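The wrist view shows the bar as a vertical line at u≈320 from v≈155 to 305. The pad is at (441,238), and the loose screw is at (110,305) with its head at (117,298).

```bash
cat >> h.py <<'E'
def wray(c,u,v):
    K=c["mtx"];x,y=(u-K[0,2])/K[0,0],(v-K[1,2])/K[1,1];r=np.hypot(x,y)+1e-12
    return rot(c)@np.array([x/r*np.sin(r),-y/r*np.sin(r),-np.cos(r)])
def wplane(c,u,v,z):
    d=wray(c,u,v);e=np.array(c["eye"]);return e+d*(z-e[2])/d[2]
E
python3 - <<'E'
from h import *
w=np.load("w1.npy",allow_pickle=True).item()
d=w["depth"]
for u,v in((320,175),(320,230),(320,285)):
    r=wray(w,u,v);f=rot(w)@[0,0,-1];print("bar",wplane(w,u,v,.099).round(4),"depthpt",(w["eye"]+r/(r@f)*d[v,u]).round(4))
row=w["color"][230,305:340].max(-1);print(row)
print("ends",wplane(w,320,158,.099).round(4),wplane(w,320,301,.099).round(4))
print("pad",wplane(w,441,238,.005).round(4))
f=rot(w)@[0,0,-1]
m=(w["color"].max(-1)<50);m[:,:60]=0;m[:,150:]=0;m[:270]=0;m[340:]=0
v,u=np.nonzero(m)
Q=np.array([w["eye"]+wray(w,a,b)/(wray(w,a,b)@f)*d[b,a] for a,b in zip(u,v)])
print(len(u),"screw top",Q[Q[:,2]>.058].mean(0).round(4),Q.min(0).round(3),Q.max(0).round(3))
for k in ((395,150),(552,160),(535,292),(385,315)):print("lidtop",k,wplane(w,*k,.112 if k[0]<450 else .0755).round(4))
E
```

```text
bar [0.6685 0.0256 0.099 ] depthpt [0.6689 0.0256 0.102 ]
bar [0.6296 0.0349 0.099 ] depthpt [0.6303 0.0347 0.1018]
bar [0.5873 0.0449 0.099 ] depthpt [0.5889 0.0445 0.1027]
[183 182 181 181 180 176 155 121  98  96 100 103 106 109 111 115 116 115
 112 110 107 109 123 150 168 173 175 175 175 169 147 128 121 122 120]
ends [0.6802 0.0229 0.099 ] [0.574 0.048 0.099]
pad [ 0.5674 -0.0789  0.005 ]
750 screw top [0.5952 0.2546 0.1004] [0.565 0.019 0.001] [0.7   0.304 0.359]
lidtop (395, 150) [ 0.6756 -0.0274  0.112 ]
lidtop (552, 160) [ 0.6396 -0.1753  0.0755]
lidtop (535, 292) [ 0.5174 -0.1497  0.0755]
lidtop (385, 315) [0.5567 0.0014 0.112 ]
```

Emit:
drive_tool(claw=[45,45,45,45,45,45,45,45], slide=[[0.005,0,-0.06],[0.005,0,-0.12],[0.005,0,-0.18],[0.005,0,-0.22],[0.005,0,-0.25],[0.005,0,-0.278],[0.005,0,-0.278],[0.005,0,-0.278]], yaw=[0,0,0,0,0,0,0,0])

```text
time: 2.48
tool_pos: [0.6265, 0.034, 0.2524]
tcp_rot: [3.119, -0.372, -0.003]
wrist_force: [0.3, -0.1, 0.6]
width: 0.523
grip_force: 0.0
```

Emit:
drive_tool(claw=[5,5,5,5,5,5,5,5], slide=[[0,0,0],[0,0,0],[0,0,0],[0,0,0],[0,0,0],[0,0,0],[0,0,0],[0,0,0]], yaw=[0,0,0,0,0,0,0,0], newtons=35)

```text
time: 3.15
tool_pos: [0.6279, 0.0353, 0.254]
tcp_rot: [-3.119, 0.369, -0.005]
wrist_force: [2.1, 2.7, 3.8]
width: 0.129
grip_force: 34.2
```

```bash
python3 - <<'E'
import numpy as np
e=np.array([.2317,.9728]);r=.206;f0=18.25
p=lambda f:np.r_[e*r*np.cos(np.radians(f)),r*np.sin(np.radians(f))]
for t in range(0,102,4): print(t,((p(f0+t)-p(f0))/.5).round(3))
E
```

```text
0 [0. 0. 0.]
4 [-0.002 -0.01   0.027]
8 [-0.005 -0.021  0.053]
12 [-0.008 -0.034  0.079]
16 [-0.012 -0.049  0.103]
20 [-0.016 -0.066  0.126]
24 [-0.02  -0.084  0.148]
28 [-0.025 -0.103  0.169]
32 [-0.03  -0.124  0.188]
36 [-0.035 -0.146  0.205]
40 [-0.04  -0.17   0.221]
44 [-0.046 -0.194  0.236]
48 [-0.052 -0.219  0.248]
52 [-0.058 -0.245  0.259]
56 [-0.065 -0.272  0.268]
60 [-0.071 -0.299  0.274]
64 [-0.078 -0.327  0.279]
68 [-0.084 -0.354  0.282]
72 [-0.091 -0.382  0.283]
76 [-0.098 -0.41   0.282]
80 [-0.104 -0.438  0.279]
84 [-0.111 -0.466  0.274]
88 [-0.117 -0.493  0.267]
92 [-0.124 -0.519  0.258]
96 [-0.13  -0.545  0.247]
100 [-0.136 -0.57   0.234]
```

Emit:
drive_tool(claw=[5,5,5,5,5,5,5,5], slide=[[-0.002,-0.01,0.027],[-0.005,-0.021,0.053],[-0.008,-0.034,0.079],[-0.012,-0.049,0.103],[-0.016,-0.066,0.126],[-0.02,-0.084,0.148],[-0.025,-0.103,0.169],[-0.03,-0.124,0.188]], yaw=[0,0,0,0,0,0,0,0])

```text
time: 3.82
tool_pos: [0.6131, -0.0252, 0.3479]
tcp_rot: [-3.114, 0.369, -0.005]
wrist_force: [5.3, 10.8, 2.8]
width: 0.124
grip_force: 34.4
```

Emit:
drive_tool(claw=[5,5,5,5,5,5,5,5], slide=[[-0.005,-0.022,0.017],[-0.01,-0.046,0.033],[-0.016,-0.07,0.048],[-0.022,-0.095,0.06],[-0.028,-0.121,0.071],[-0.035,-0.148,0.08],[-0.041,-0.175,0.086],[-0.048,-0.203,0.091]], yaw=[0,0,0,0,0,0,0,0])

```text
time: 4.48
tool_pos: [0.5884, -0.1269, 0.3953]
tcp_rot: [-3.115, 0.368, -0.003]
wrist_force: [-0.3, 7.2, 10.7]
width: 0.125
grip_force: 36.9
```

Emit:
drive_tool(claw=[5,5,5,5,5,5,5,5], slide=[[-0.006,-0.027,0.003],[-0.013,-0.055,0.004],[-0.02,-0.083,0.003],[-0.026,-0.111,0],[-0.033,-0.139,-0.005],[-0.039,-0.166,-0.012],[-0.046,-0.192,-0.021],[-0.052,-0.218,-0.032]], yaw=[0,0,0,0,0,0,0,0])

```text
time: 5.15
tool_pos: [0.5617, -0.2374, 0.3765]
tcp_rot: [-3.118, 0.369, 0.001]
wrist_force: [-0.7, 3.8, 4.2]
width: 0.128
grip_force: 38.3
```

Emit:
drive_tool(claw=[5,5,5], slide=[[-0.002,-0.009,-0.004],[-0.002,-0.009,-0.004],[-0.002,-0.009,-0.004]], yaw=[0,0,0])

```text
time: 5.4
tool_pos: [0.5603, -0.2433, 0.3735]
tcp_rot: [3.118, -0.37, -0.003]
wrist_force: [-1.9, -4.1, 0.7]
width: 0.126
grip_force: 37.8
```

Emit:
drive_tool(claw=[40,40,40,40,40,40], slide=[[0,0,0],[0,0,0],[0,0,0],[0,0,0],[0,0,0.06],[0,0,0.12]], yaw=[0,0,0,0,0,0])

```text
time: 5.9
tool_pos: [0.5603, -0.2412, 0.4319]
tcp_rot: [-3.118, 0.368, 0.01]
wrist_force: [0.8, -0.2, 0.5]
width: 0.467
grip_force: 0.0
```

```bash
python3 - <<'E'
from h import *
cs={n:bot.read_camera(n) for n in("scene","side")};np.save("c2.npy",cs,allow_pickle=True)
a=cs["scene"]["color"][180:360,250:470];b=cs["side"]["color"][130:400,150:350]
save("c2",np.hstack([cv2.resize(a,(440,360),interpolation=3),cv2.resize(b,(300,360),interpolation=3)]))
S,D=cs["scene"],cs["side"]
for c in(S,D):
    P=pts(c);m=(c["color"].max(-1)<60)&(P[...,2]>.006)&(np.hypot(P[...,0]-.578,P[...,1]-.3)<.03)
    Q=P[m];t=Q[Q[:,2]>.05];print("screw",len(Q),Q.max(0),t.min(0),t.max(0),t.mean(0))
h=cv2.cvtColor(S["color"],cv2.COLOR_RGB2HSV)
print(bot.read_state()["tool_pos"])
E
```

```text
screw 123 [0.59123674 0.309663   0.0671038 ] [0.57063081 0.29059312 0.05221172] [0.5867443 0.302552  0.0671038] [0.57939479 0.29668427 0.05838101]
screw 341 [0.58662275 0.31088588 0.06111143] [0.56560852 0.2892017  0.05076563] [0.5826256  0.30523129 0.06111143] [0.57238813 0.29784777 0.05655835]
[ 0.56256525 -0.24224905  0.44076854]
```

View pics/c2.png

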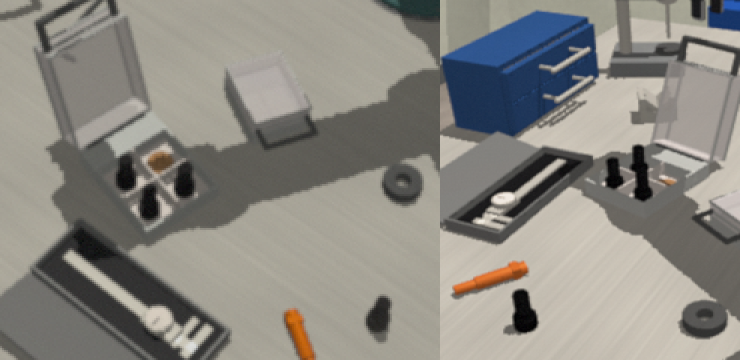

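The lid is leaning back and the three screws are still standing. The empty cork cell is at (160,160) in the left half of the picture. Now for the loose screw.

Emit:
drive_tool(claw=[60,60,60,60,60,60,60,60], slide=[[0.03,0.95,0],[0.03,0.95,0],[0.03,0.95,0],[0.03,0.95,0],[0.03,0.95,0],[0.03,0.95,0],[0.03,0.95,0],[0.03,0.95,0]], yaw=[0,0,0,0,0,0,0,0])

```text
time: 6.67
tool_pos: [0.571, 0.0935, 0.4342]
tcp_rot: [-3.12, 0.369, 0.0]
wrist_force: [0.7, -0.1, -0.2]
width: 0.704
grip_force: 0.0
```

```bash
cat > m.py <<'E'
from h import *
import sys
w=bot.read_camera("wrist");np.save(sys.argv[1]+".npy",w,allow_pickle=True);save(sys.argv[1],w["color"])
print(bot.read_state()["tool_pos"]);d=w["depth"];f=rot(w)@[0,0,-1]
def pt(u,v): r=wray(w,u,v);return w["eye"]+r/(r@f)*d[v,u]
v,u=np.nonzero(w["color"].max(-1)<60)
Q=np.array([pt(a,b) for a,b in zip(u,v)])
k=(np.hypot(Q[:,0]-.577,Q[:,1]-.297)<.035)&(Q[:,2]>.004)&(Q[:,2]<.075)
if k.any():
    print("screw",k.sum(),u[k].min(),u[k].max(),v[k].min(),v[k].max())
    t=Q[k&(Q[:,2]>.056)];print("top",len(t),t.mean(0),t.min(0),t.max(0));t=Q[k];print(t.min(0),t.max(0))
h=cv2.cvtColor(w["color"],cv2.COLOR_RGB2HSV);m=((h[...,0]>3)&(h[...,0]<18)&(h[...,1]>60))
v,u=np.nonzero(m);Q=np.array([wplane(w,a,b,.005) for a,b in zip(u,v)]).reshape(-1,3)
k=np.hypot(Q[:,0]-.567,Q[:,1]+.08)<.035
if k.any(): print("pad",k.sum(),Q[k].mean(0),Q[k].min(0),Q[k].max(0))
E
python3 m.py w2
```

```text
[0.5708931  0.10000402 0.43421007]
screw 719 129 165 226 258
top 175 [0.5780795  0.29361104 0.05773271] [0.56953728 0.28453803 0.05609261] [0.58694176 0.30285362 0.05991858]
[0.56442783 0.2790095  0.00412952] [0.59169304 0.30569686 0.05991858]
pad 731 [ 0.56834299 -0.07799357  0.005     ] [ 0.54994323 -0.09605525  0.005     ] [ 0.58672301 -0.06070624  0.005     ]
```

Emit:
drive_tool(claw=[60,60,60,60,60,60], slide=[[0.02,0.42,0],[0.02,0.42,0],[0.02,0.42,0],[0.02,0.42,-0.05],[0.02,0.42,-0.12],[0.02,0.42,-0.12]], yaw=[0,0,0,0,0,0])

```text
time: 7.22
tool_pos: [0.5808, 0.3046, 0.3725]
tcp_rot: [-3.119, 0.365, 0.001]
wrist_force: [-0.7, 0.2, -1.4]
width: 0.703
grip_force: 0.0
```

```bash
python3 m.py w3
```

```text
[0.57952589 0.30555076 0.36755147]
screw 100 323 342 200 218m.py:11: RuntimeWarning: Mean of empty slice.
  t=Q[k&(Q[:,2]>.056)];print("top",len(t),t.mean(0),t.min(0),t.max(0));t=Q[k];print(t.min(0),t.max(0))
  ret = um.true_divide(
Traceback (most recent call last):
  File "m.py", line 11, in <module>
    t=Q[k&(Q[:,2]>.056)];print("top",len(t),t.mean(0),t.min(0),t.max(0));t=Q[k];print(t.min(0),t.max(0))
                                                      ~~~~~^^^
ValueError: zero-size array to reduction operation minimum which has no identity
```

View pics/w3.png

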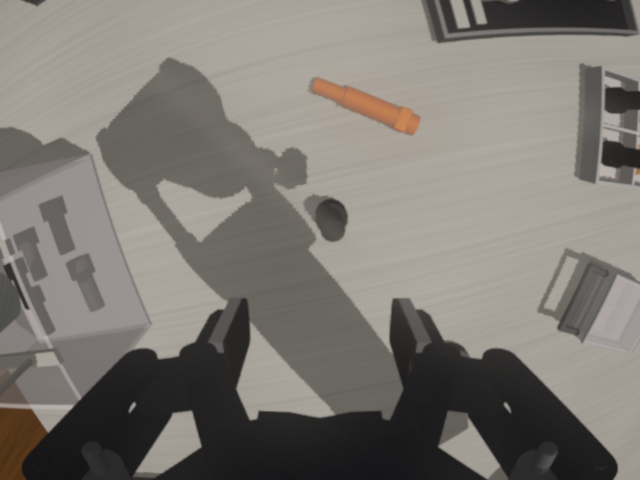

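The screw appears as a dark blob at about (332,220) from near overhead, upright and clear of everything else.

```bash
python3 - <<'E'
from h import *
w=np.load("w3.npy",allow_pickle=True).item();d=w["depth"];f=rot(w)@[0,0,-1]
v,u=np.mgrid[185:255,300:365];v=v.ravel();u=u.ravel()
Q=np.array([w["eye"]+wray(w,a,b)/(wray(w,a,b)@f)*d[b,a] for a,b in zip(u,v)])
k=(Q[:,2]>.05)&(Q[:,2]<.08);t=Q[k];print(k.sum(),t.mean(0),t.min(0),t.max(0),u[k].mean(),v[k].mean())
k=(Q[:,2]>.008)&(Q[:,2]<.08);t=Q[k];print(k.sum(),t.min(0),t.max(0))
print(wplane(w,332,227,.06))
s=bot.read_state();print(s["tool_pos"],s["tcp_rot"])
E
```

```text
505 [0.57822815 0.29494453 0.05726942] [0.56733891 0.28526884 0.05003917] [0.58704228 0.3047342  0.05998576] 332.819801980198 228.94653465346533
1059 [0.56651053 0.28030514 0.00803666] [0.59263921 0.31006039 0.05998576]
[0.58067171 0.29514748 0.06      ]
[0.57952589 0.30555076 0.36755147] [ 3.1189678  -0.36335112 -0.01124631]
```

Emit:
drive_tool(claw=[60,60,60,60,60,60,60], slide=[[-0.004,-0.021,-0.06],[-0.004,-0.021,-0.12],[-0.004,-0.021,-0.18],[-0.004,-0.021,-0.2],[-0.004,-0.021,-0.2],[-0.004,-0.021,-0.2],[-0.004,-0.021,-0.2]], yaw=[0,0,0,0,0,0,0])

```text
time: 7.85
tool_pos: [0.5807, 0.291, 0.2768]
tcp_rot: [-3.118, 0.369, -0.005]
wrist_force: [-0.3, 0.1, 0.6]
width: 0.708
grip_force: 0.0
```

Emit:
drive_tool(claw=[60,60,60,60,60,60,60], slide=[[-0.006,0.008,-0.03],[-0.006,0.008,-0.06],[-0.006,0.008,-0.09],[-0.006,0.008,-0.12],[-0.006,0.008,-0.145],[-0.006,0.008,-0.145],[-0.006,0.008,-0.145]], yaw=[0,0,0,0,0,0,0])

```text
time: 8.43
tool_pos: [0.5769, 0.2948, 0.2027]
tcp_rot: [-3.119, 0.37, -0.001]
wrist_force: [0.5, 0.6, 0.9]
width: 0.701
grip_force: 0.0
```

Emit:
drive_tool(claw=[35,30,25,12,12,12,12,12], slide=[[0,0,0],[0,0,0],[0,0,0],[0,0,0],[0,0,0],[0,0,0],[0,0,0],[0,0,0]], yaw=[0,0,0,0,0,0,0,0], newtons=45)

```text
time: 9.1
tool_pos: [0.5771, 0.2948, 0.2033]
tcp_rot: [-3.119, 0.369, -0.002]
wrist_force: [-0.8, -1.0, 5.9]
width: 0.216
grip_force: 44.0
```

Emit:
drive_tool(claw=[12,12,12,12,12,12,12,12], slide=[[0,0,0.03],[0,0,0.08],[0,0,0.14],[0,0,0.2],[0,-0.06,0.24],[0,-0.12,0.24],[-0.01,-0.18,0.24],[-0.01,-0.24,0.24]], yaw=[0,0,0,0,0,0,0,0])

```text
time: 9.77
tool_pos: [0.5706, 0.1737, 0.3219]
tcp_rot: [3.12, -0.368, -0.001]
wrist_force: [-0.1, -0.9, -2.4]
width: 0.216
grip_force: 44.3
```

Emit:
drive_tool(claw=[12,12,12,12,12,12,12,12], slide=[[0,-0.06,0],[0,-0.12,0],[-0.01,-0.18,0],[-0.01,-0.24,0],[-0.01,-0.3,0],[-0.01,-0.36,0],[-0.01,-0.36,0],[-0.01,-0.36,0]], yaw=[0,0,0,0,0,0,0,0])

```text
time: 10.43
tool_pos: [0.5661, -0.0068, 0.3212]
tcp_rot: [-3.119, 0.375, 0.002]
wrist_force: [0.6, 0.6, -1.5]
width: 0.226
grip_force: 44.4
```

```bash
sed -i 's/^if k.any():$/if 0:/' m.py; python3 m.py w4; python3 -c "
from workcell import bot;s=bot.read_state();print(s['tool_pos'],s['wrist_force'],s['width'])"
```

```text
[ 0.56619534 -0.0058063   0.32127548]
pad 1647 [ 0.56845673 -0.07885976  0.005     ] [ 0.54963947 -0.09768505  0.005     ] [ 0.58689526 -0.06031922  0.005     ]
[ 0.56619534 -0.0058063   0.32127548] [-0.49528752  1.09621311 -1.30105701] 0.21955253697293275
```

View pics/w4.png

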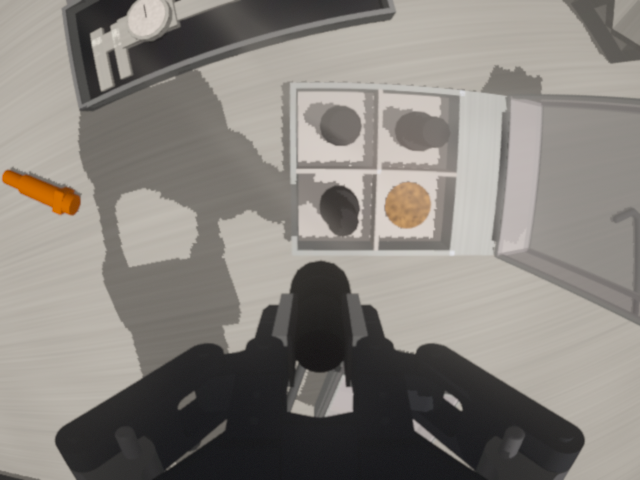

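The wrist view shows the cork at (408,205), the other three screws standing in their cells, and the held screw upright at (320,320).

Emit:
drive_tool(claw=[12,12,12,12,12,12,12], slide=[[0.004,-0.05,0],[0.004,-0.1,0],[0.004,-0.146,0],[0.004,-0.146,-0.05],[0.004,-0.146,-0.1],[0.004,-0.146,-0.1],[0.004,-0.146,-0.1]], yaw=[0,0,0,0,0,0,0])

```text
time: 11.07
tool_pos: [0.5675, -0.0771, 0.27]
tcp_rot: [-3.119, 0.368, 0.008]
wrist_force: [-0.3, 0.2, -2.3]
width: 0.223
grip_force: 44.7
```

```bash
python3 -c "
from workcell import bot
import numpy as np
print(np.mean([bot.read_state()['tool_pos']],0))
bot.read_camera('side');print(bot.read_state()['tool_pos'])"
```

```text
[ 0.56749306 -0.07705959  0.26997376]
[ 0.56849047 -0.07726091  0.27170324]
```

Emit:
drive_tool(claw=[12,12,12,12,12,12,12,12], slide=[[0.001,-0.003,-0.03],[0.001,-0.003,-0.06],[0.001,-0.003,-0.08],[0.001,-0.003,-0.095],[0.001,-0.003,-0.105],[0.001,-0.003,-0.112],[0.001,-0.003,-0.118],[0.001,-0.003,-0.118]], yaw=[0,0,0,0,0,0,0,0])

```text
time: 11.78
tool_pos: [0.5691, -0.0798, 0.2129]
tcp_rot: [-3.12, 0.369, 0.0]
wrist_force: [-0.3, 0.2, -2.4]
width: 0.219
grip_force: 44.7
```

Emit:
drive_tool(claw=[12,12,12,12], slide=[[0,0,-0.002],[0,0,-0.004],[0,0,-0.005],[0,0,-0.005]], yaw=[0,0,0,0])

```text
time: 12.12
tool_pos: [0.5692, -0.0799, 0.2107]
tcp_rot: [3.12, -0.37, 0.0]
wrist_force: [0.6, -0.1, -1.8]
width: 0.218
grip_force: 44.7
```

Emit:
drive_tool(claw=[12,12,12,12], slide=[[0,0,-0.002],[0,0,-0.003],[0,0,-0.004],[0,0,-0.004]], yaw=[0,0,0,0])

```text
time: 12.45
tool_pos: [0.569, -0.0798, 0.2084]
tcp_rot: [3.12, -0.37, -0.0]
wrist_force: [0.0, -0.1, -2.3]
width: 0.22
grip_force: 44.7
```

Emit:
drive_tool(claw=[12,12,12], slide=[[0,0,-0.002],[0,0,-0.003],[0,0,-0.003]], yaw=[0,0,0])

```text
time: 12.7
tool_pos: [0.5693, -0.0799, 0.2083]
tcp_rot: [3.12, -0.369, -0.0]
wrist_force: [-3.6, 0.7, 7.2]
width: 0.221
grip_force: 45.7
```

Contact: the wrist force went from -2.3 to +7.2 N. Releasing gently.

Emit:
drive_tool(claw=[22,26,30,34,38,38,38,38], slide=[[0,0,0],[0,0,0],[0,0,0],[0,0,0],[0,0,0],[0,0,0],[0,0,0.01],[0,0,0.03]], yaw=[0,0,0,0,0,0,0,0])

```text
time: 13.37
tool_pos: [0.5683, -0.0797, 0.221]
tcp_rot: [-3.12, 0.369, 0.005]
wrist_force: [-1.0, -0.9, -0.8]
width: 0.442
grip_force: 0.0
```

Emit:
drive_tool(claw=[38,38,38,38,38,38,38,38], slide=[[0,0,0.05],[0,0,0.1],[0,0,0.15],[0,0,0.2],[0,0.08,0.26],[0,0.16,0.26],[0,0.24,0.26],[0,0.24,0.26]], yaw=[0,0,0,0,0,0,0,0])

```text
time: 14.03
tool_pos: [0.5692, 0.0452, 0.3548]
tcp_rot: [-3.117, 0.364, -0.006]
wrist_force: [-0.5, -0.9, 0.7]
width: 0.444
grip_force: 0.0
```

```bash
python3 - <<'E'
from h import *
w=bot.read_camera("wrist");c=bot.read_camera("side");s=bot.read_camera("scene")
save("fin",np.hstack([cv2.resize(w["color"],(400,300)),cv2.resize(c["color"][130:310,160:400],(400,300))]))
P=pts(c)
hinge=np.array([.581,-.1545]);e=np.array([.2317,.9728])
for n,q in(("side",c),("scene",s)):
    P=pts(q);o=(P[...,:2]-hinge)@e;l=(P[...,:2]-hinge)@np.array([.9728,-.2317])
    m=(abs(l)<.06)&(o<-.02)&(o>-.2)&(P[...,2]>.2)&(P[...,2]<.27)&(q["color"].max(-1)<110)
    if m.sum()>5: print(n,m.sum(),np.median(o[m]),np.median(P[m][:,2]),P[m][:,2].max())
E
```

```text
side 184 -0.08659430143595556 0.2164333940325983 0.22198871030773454
scene 184 -0.08658585627332857 0.21941874249276727 0.22812957907686737
```

View pics/fin.png

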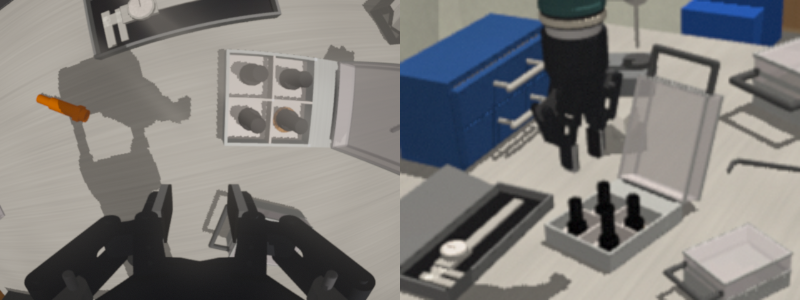

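All four screws stand in their cells, at (250,75), (293,78), (250,120) and (288,120) in the left half. The lid's bar is about 87 mm behind the hinge and 217 mm high, which makes the lid about 110°. The gripper is clear of everything.

```bash
python3 -c "
from workcell import bot;print(bot.finish_job())"
```

```text
the job is handed in; nothing more can be done
None
```

The job is handed in: the lid leans back at about 110°, the loose screw stands on its head in the cork-marked cell, and the other three screws still stand; nothing else in view looked moved.

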